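Open the specimen case past its safety tab

TASK

Open the grey specimen case: slide the steel safety tab beside the latch away from it until you feel its end stop, then lift the latch lever and raise the lid by at least 35 degrees, leaving it standing open on its own with nothing touching it. Work gently: never ram the tab against its stop or force the lever against a tab that still blocks it, and leave the other things on the desk where they are.

Things in the scene. Friction and masses are not known exactly. Their poses are not given: they have to be found in the camera images.
- case: grey specimen case, fixed. Body 170 (x) x 300 (y) x 90 mm, shut lid 30 mm more (top 120 mm above the table). Origin: centre of its underside; x to the back (lid hinge), front with the catch looks to -x, to the robot; y left, z up. On the front: a steel latch lever in the middle; left of it a black housing (x -140 to -85, y 30 to 148, top at z 85 mm) on which the safety tab slides along y.
- tab: steel safety tab, axes as the case's; origin in the ridge's centre line, 85 mm above the table. Upright ridge 24 (x) x 12 (y) mm, top 150 mm above the table. A flat tongue, 14 mm wide, 6 mm thick, top 117 mm above the table, reaches 48 mm from the ridge to -y, over an ear of the lever, and so blocks the lever. Stay above the tongue when taking the ridge.
- tab_grip (a point): point on the tab's ridge, on its centre line, 138 mm above the table (12 mm below the ridge's top). Sliding the tab along the case's +y, away from the lever, takes about 6 N; it stays where it is left.
- tab_foot (a point): foot of the tab: its y in the case's frame, less 74 mm, is its travel along +y. Starts at 0 to 4 mm. A hard stop lies somewhere from 15 to 39 mm, different each time, unseen; the tongue clears the ear only in the last 2 mm before it. Find it by feel: slide slowly (10 mm/s) until it resists with 5 N or so more than while sliding, then stop. More than 15 N between tab and latch (its ear, or the stop, which is part of it) damages them.
- latch_pivot (a point): middle of the lever's pivot, turning with the lever. Lever angle relative to the lid, rad: 0 level and hooked, growing as its front end is lifted, up to 1.1. Blocked by the tab it rises less than 0.15; its hook is clear of the case from 0.45 on. Takes about 1 N at the lug, stays where it is left.
- latch: steel latch lever: plate 32 mm wide (y), 6 mm thick, 65 mm long forward (-x) from its pivot on the lid's front edge to an upright lug. Origin on the pivot axis (along y): with the lid shut 105 mm ahead of the case's origin, 105 mm above the table. Axes as the case's when hooked. An ear sticks out 17 to 41 mm from its left edge. 5 N up at the lug presses the ear on a blocking tongue with 15 N.
- latch_lug (a point): centre of the lug at the lever's front end: 30 mm wide (y), 14 mm (x), 26 mm tall; 58 mm ahead of the pivot and 8 mm above it, 113 mm above the table when hooked; free space below it. Can be pinched across its y faces from above.
- lid (a joint): angle of the lid, rad: 0 shut, growing as its front rises, up to 1.3; a stiff hinge holds it where it is left. Held under 0.03 while the lever is hooked. Raising it takes about 8 N at the handle.
- lid_handle (a point): middle of the lid's carrying handle, a round black bar 12 mm thick, 100 mm long along the case's x, 35 mm above the lid's top (155 mm above the table when shut), 115 mm ahead of the hinge line and 65 mm above it
- lid_hinge (a point): middle of the lid's hinge line (along the case's y), 90 mm above the table, 85 mm behind the case's origin
- mug: white mug, radius 40 mm, 95 mm tall; origin under its centre. Bystander.
- radio: black two-way radio lying on its back, 115 x 56 x 34 mm with a 145 mm aerial along its x; origin under the middle of its housing. Bystander.
- stapler: desk stapler 140 x 36 x 45 mm, long along its x; origin under its centre. Bystander.
- notebook: closed notebook 150 x 210 x 14 mm; origin under its centre. Bystander.
- marker: marker pen 150 x 14 x 13 mm, lying on the table in front of the latch, long along its x; origin under its centre. Bystander.

How it is judged:
By the outcome, as a careful person would: the job done as asked, in the order asked, and still so for the second after the job is handed in, with the robot touching nothing.
It also fails if it takes over 72 s, if anything falls off the work surface, if the arm or the gripper's body presses on something with over 40 N, if the wrist force passes 120 N, or if a joint passes its speed limit or range.

ROBOT

A 6-joint arm with a two-finger parallel gripper is mounted at the origin on the work surface. World frame = base frame: x ahead of the robot, y to its left, z up, the work surface at z = 0. Lengths are in mm, angles in rad, forces in N, time in s.
With the tool pointing down it reaches from about 350 to 725 mm from the base axis. Payload 4.3 kg.
Tool frame: the origin (TCP) lies on the centre line of the jaws, within the pads' length; the fingertips stand 11 mm ahead of it and the grasp point (between the pads) lies 8 mm behind it; z points along the fingers, y is the direction in which the jaws open and shut (so a half turn about z gives the same grasp; the last joint's range is limited). The gripper opens to 85 mm and grips with 20 to 120 N. Pads are 22 mm wide; open, the fingers measure 114 mm over their backs; the gripper's body (76 mm by 85 mm) begins 54 mm behind the grasp point. The pads swing forward as they close: fully open they stand 13 mm farther back than shut.
Start: joints at [-1.263, 0.377, 0.081, 1.274, 0, 1.46], TCP at [233.321, -525.573, 242.329] pointing down, gripper open.
Joint ranges: [-2.72, 2.72], [-0.84, 1.66], [-1.02, 1.22], [-1.77, 2.12], [-1.37, 1.28], [-3.14, 3.14]. Speed limits (rad/s): [2.57, 2.57, 3.14, 3.14, 3.14, 3.14].

INTERFACE

Orientations are given as a rotation vector (axis times angle).
In Python, from plant import bot gives the robot as it stands. Calls block until the motion is done:
- bot.move_ptp(position, orientation): joint-space move of the TCP to a pose.
- bot.movel(position, attitude=None, v=150, stop_force=None): straight line of the TCP; attitude=None keeps the orientation; v is the mean speed in mm/s. With stop_force (N) it stops when the force on the tool has changed by that much, and returns True; else False.
- bot.goto_joints(angles): joint-space move.
- bot.command_gripper(opening, strength=None): opening from 0.0 (shut) to 1.0 (fully open); strength is the grip in N (None keeps the last); returns when the fingers have stopped.
- bot.hold(seconds).
- bot.solve_ik(position, orientation): joint angles nearest the present ones, or None.
- bot.sense(): the state.
- bot.camera(name): name is "scene" or "top" or "wrist"; returns a dict with "image" (400x640x3 uint8, blue, green, red), "fx", "fy", "cx", "cy" (pixels), "k1" (the pictures are not rectified: a ray, as slopes to the right and down, at radius r is drawn at 1 + k1 r^2 times it, then the intrinsics apply), "R" (3x3) and "t" (3): a world point X has camera coordinates R X + t. Camera axes: x right, y down, z forward; pixel columns grow to the right and rows downward; lengths in mm; the calibration is good to about 2 mm. A picture is of the moment at which its call begins. There is no depth.
A pose or a line that the arm cannot do raises bot.IKError and nothing moves.
- bot.close_job(): hands the job in, once; it reports no verdict.
Trained networks look in a picture, given as the dict that the camera call returned (one of the last four; its "shot" number tells which), for a name from the list of things; names that differ only in an ending like _2 or _b are one class to them, and where a whole thing is asked for, a point or a joint stands for the part that bears it (a point fixed in the world has none). Each returns a list of dicts, best first, with "score" (0 to 1); they miss things now and then, are a little off and sometimes report something else, mostly with a low value. They report only what shows in the picture. A call takes as long as a camera call.
- bot.spot_in(picture, label): "xy" ([column, row] in pixels, amid what is visible of it).
The state is a dict: "time": time; "joints": joint angles; "qvel": joint speeds; "effort": joint torques, N m; "position": TCP position; "tcp_rot": TCP orientation; "contact_force": force on the tool from outside, world axes, zero at the start; "ft_torque": the same for the moment, N m; "finger_gap": opening from 0.0 (shut) to 1.0 (fully open).
Only numpy, scipy, OpenCV 4.12 (cv2) and the standard library are available. Lean on these libraries where they do the work, as an engineer would, in place of code of your own. Each camera call takes 0.05 s, during which the arm holds its last target.

## Working session

There is one attempt and no reset: what is moved stays moved. The work goes in short steps, each a Python script; the robot and the scene stay as the last script left them, time stands still between calls to the robot, and variables do not carry over. Pictures are saved under pics/ and viewed, and the job is handed in when it is done.

```bash
ls; mkdir -p pics; cat > h.py <<'E'
import numpy as np, cv2
from plant import bot
def save(p,n): cv2.imwrite('pics/'+n,p['image'])
def ray(p,uv):
    d=np.array([(uv[0]-p['cx'])/p['fx'],(uv[1]-p['cy'])/p['fy']])
    K=np.eye(3);D=np.array([p['k1'],0,0,0,0.])
    u=cv2.undistortPoints(d.reshape(1,1,2),K,D).ravel()
    R=np.array(p['R']);t=np.array(p['t'])
    return -R.T@t, R.T@np.array([u[0],u[1],1])
def onz(p,uv,z):
    c,d=ray(p,uv); return c+d*(z-c[2])/d[2]
def proj(p,X):
    q=np.array(p['R'])@np.array(X,float)+np.array(p['t']); a=q[:2]/q[2]; a=a*(1+p['k1']*(a@a))
    return np.array([a[0]*p['fx']+p['cx'],a[1]*p['fy']+p['cy']])
def tri(obs):
    A=np.zeros((3,3));b=np.zeros(3)
    for p,uv in obs:
        c,d=ray(p,uv);d/=np.linalg.norm(d);M=np.eye(3)-np.outer(d,d);A+=M;b+=M@c
    return np.linalg.solve(A,b)
E
python3 - <<'E'
from h import *
np.set_printoptions(suppress=True,precision=1)
for n in ['scene','top']:
    p=bot.camera(n);save(p,n+'0.png')
    print(n,p['fx'],p['k1'],-np.array(p['R']).T@np.array(p['t']))
    for l in ['case','tab','tab_grip','tab_foot','latch','latch_lug','latch_pivot','lid_handle','lid_hinge','marker','mug']:
        print(l,[(np.round(r['xy'],1),round(r['score'],2)) for r in bot.spot_in(p,l)[:3]])
print(bot.sense())
E
```

```text
pics
scene 446.89122944752637 0.031437588063323 [1021.3  814.1  675.5]
case [(array([289.3, 249.5]), 0.67)]
tab [(array([343. , 238.8]), 0.57)]
tab_grip [(array([379.7, 263. ]), 0.58)]
tab_foot [(array([346.5, 235.1]), 0.88)]
latch [(array([342.2, 219.2]), 0.58), (array([288.5, 248.7]), 0.45)]
latch_lug [(array([345.6, 235.5]), 0.73), (array([338.8, 221.9]), 0.68), (array([284.5, 239.7]), 0.38)]
latch_pivot [(array([341.8, 220.8]), 0.77)]
lid_handle [(array([283.9, 236.4]), 0.88), (array([342.5, 220.8]), 0.39)]
lid_hinge [(array([286.1, 239.7]), 0.83), (array([380.4, 259. ]), 0.56)]
marker [(array([377.1, 259.1]), 0.79)]
mug [(array([291.3, 320. ]), 0.66)]
top 467.4832664448485 -0.040367171800734174 [ 407.4   35.1 1470.3]
case [(array([314.8, 169.9]), 0.64)]
tab [(array([287.5, 203.1]), 0.68), (array([315.4, 164.7]), 0.23)]
tab_grip [(array([292.5, 202.8]), 0.49)]
tab_foot [(array([286.1, 204.1]), 0.73)]
latch [(array([310.2, 209. ]), 0.71), (array([227.1, 196.5]), 0.4)]
latch_lug [(array([311.3, 211. ]), 0.54)]
latch_pivot [(array([310.9, 208.3]), 0.6)]
lid_handle [(array([316.7, 166.6]), 0.62)]
lid_hinge [(array([317.6, 162.9]), 0.78), (array([307.1, 207.8]), 0.23)]
marker [(array([293.9, 238. ]), 0.62)]
mug [(array([248.9, 142.7]), 0.74), (array([314.7, 164.4]), 0.63)]
{'time': 1.2, 'joints': array([-1.3,  0.4,  0.1,  1.3,  0. ,  1.5]), 'qvel': array([ 0.,  0., -0.,  0.,  0., -0.]), 'effort': array([  0. , -46.4,  27. ,   0. ,  -0. ,  -0. ]), 'position': array([ 233.3, -525.6,  242.4]), 'tcp_rot': array([3.1, 0.7, 0. ]), 'contact_force': array([-0.3, -0. , -0.9]), 'ft_torque': array([0., 0., 0.]), 'finger_gap': 0.9999306093462429}
```

```bash
python3 - <<'E'
import cv2
a=cv2.imread('pics/top0.png');cv2.imwrite('pics/top0c.png',cv2.resize(a[110:270,210:410],None,fx=4,fy=3.75*1.0667 if 0 else 4,interpolation=cv2.INTER_CUBIC)[:600])
a=cv2.imread('pics/scene0.png');cv2.imwrite('pics/scene0c.png',cv2.resize(a[170:320,220:420],None,fx=4,fy=4,interpolation=cv2.INTER_CUBIC))
E
```

```text
(no output)
```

View pics/top0c.png

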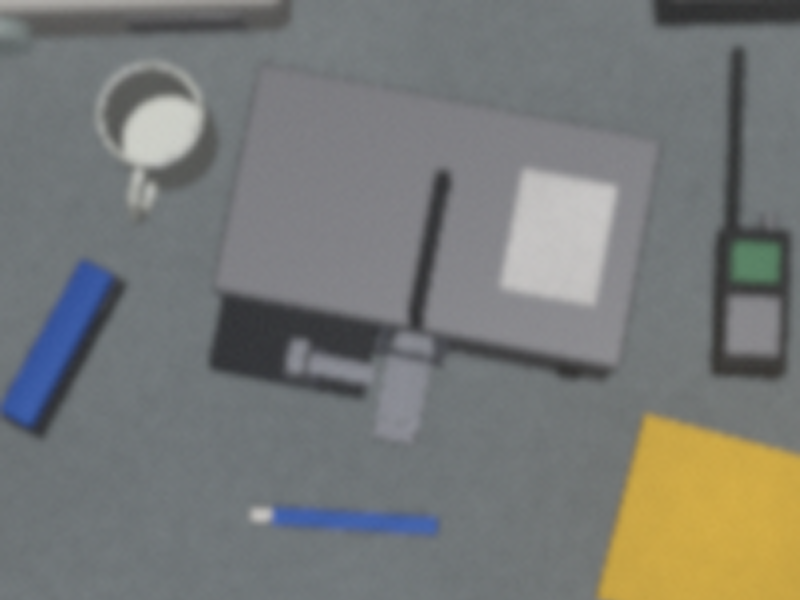

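View pics/scene0c.png

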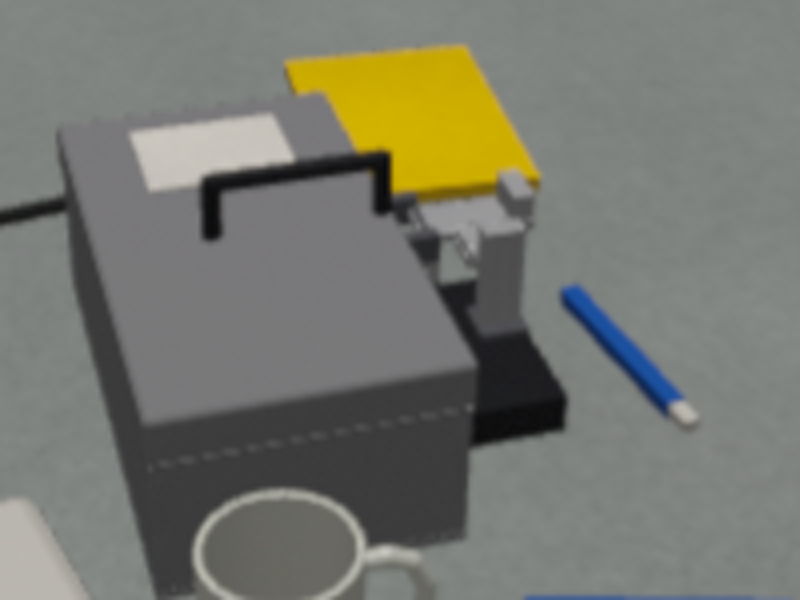

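```bash
python3 - <<'E'
import cv2
a=cv2.imread('pics/top0c.png');print(a.shape)
E
```

```text
(600, 800, 3)
```

View pics/top0.png

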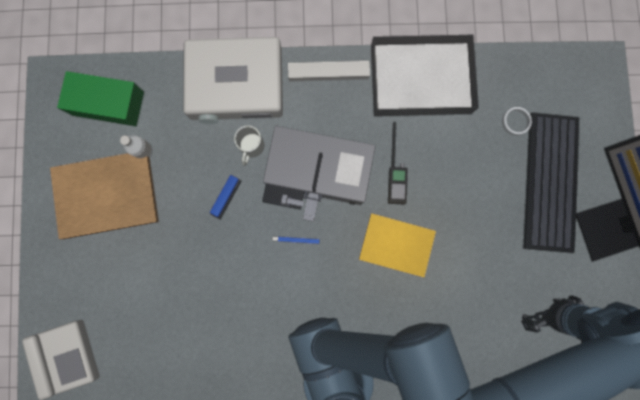

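```bash
cat > fit.py <<'E'
from h import *
from scipy.optimize import least_squares
np.set_printoptions(suppress=True,precision=1)
T=bot.camera('top');S=bot.camera('scene')
t=lambda u,v:(T,(210+u/4,110+v/4)); s=lambda u,v:(S,(220+u/4,170+v/4))
obs=[((85,150,120),t(265,65)),((85,-150,120),t(658,143)),((-85,-150,120),t(618,372)),((-85,150,120),t(218,292)),
((85,150,120),s(145,425)),((-85,150,120),s(475,370)),((85,-150,120),s(60,130)),((-85,-150,120),s(325,95)),
((20,0,155),t(443,178)),((20,0,155),s(207,182)),((-80,0,155),s(386,157)),
((-163,0,126),s(513,183))]
def W(x,X):
    c,n=np.cos(x[2]),np.sin(x[2]); return np.array([x[0]+c*X[0]-n*X[1],x[1]+n*X[0]+c*X[1],X[2]])
f=lambda x:np.concatenate([proj(p,W(x,X))-uv for X,(p,uv) in obs])
r=least_squares(f,[580,40,0],loss='soft_l1');x=r.x
print(x,np.degrees(x[2]));print(f(x).reshape(-1,2))
def L(X):
    d=np.array(X)-[x[0],x[1],0];c,n=np.cos(x[2]),np.sin(x[2]);return np.array([c*d[0]+n*d[1],-n*d[0]+c*d[1],d[2]])
print('lug',W(x,(-163,0,113)))
print('ridge tri',L(tri([t(298,357),s(502,227)])),'top only',L(onz(*t(298,357),150)),'scene only',L(onz(*s(502,227),150)))
print('lug top',L(onz(*s(513,183),126)))
np.save('case.npy',x)
for n,p,o in (('T',T,(210,110)),('S',S,(220,170))):
    im=cv2.resize(p['image'][o[1]:o[1]+150,o[0]:o[0]+200],None,fx=4,fy=4,interpolation=cv2.INTER_CUBIC)
    for X in [(85,150,120),(85,-150,120),(-85,-150,120),(-85,150,120),(20,0,155),(-80,0,155),(-163,0,126),(-163,15,126),(-163,-15,126),(-140,30,85),(-140,148,85)]+[(-113+a,76+b,150) for a in(-12,12) for b in (-6,6)]:
        q=(proj(p,W(x,X))-o)*4; cv2.circle(im,tuple(int(v) for v in q),3,(0,0,255),-1)
    cv2.imwrite('pics/fit%s.png'%n,im)
E
python3 fit.py
```

```text
[657.5  39.6  -0.2] -13.161032685787806
[[-1.5 -0.9]
 [-0.  -0.5]
 [-1.  -1.4]
 [-1.9 -1.7]
 [-0.1 -2.7]
 [ 0.1 -3.1]
 [ 0.2 -2.8]
 [-0.1 -2.3]
 [-0.7 -0.4]
 [ 1.  -0.9]
 [-0.6 -0.6]
 [ 1.2 -1.1]]
lug [498.8  76.7 113. ]
ridge tri [-125.8   73.8  144.5] top only [-126.5   73.3  150. ] scene only [-122.5   81.6  150. ]
lug top [-158.5    4.1  126. ]
```

View pics/fitT.png

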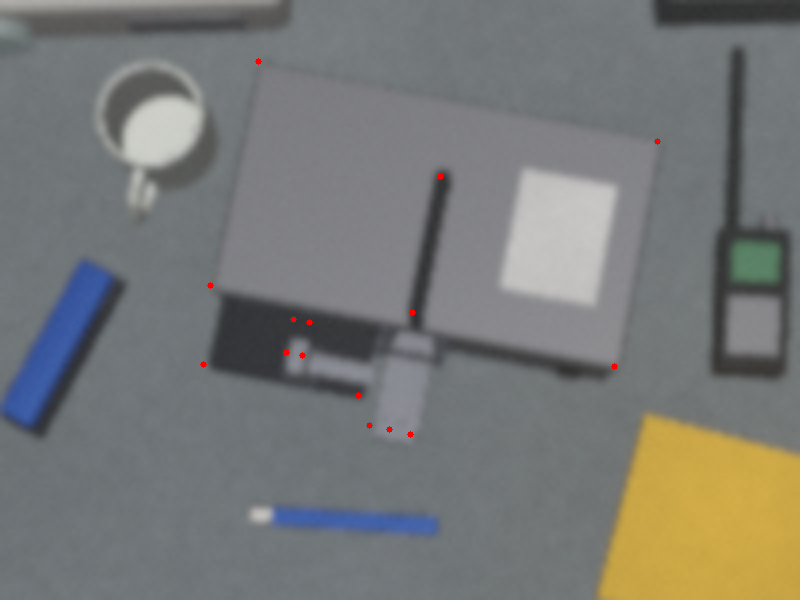

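View pics/fitS.png

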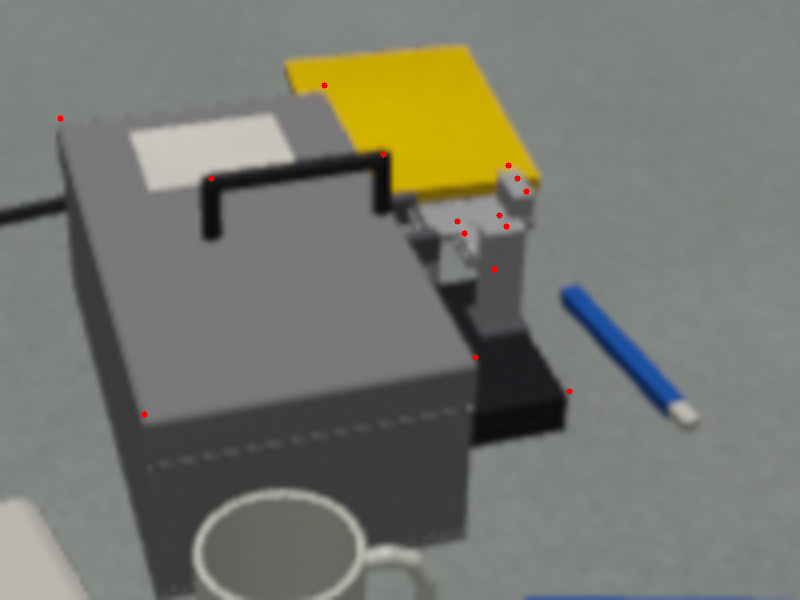

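```bash
cat >> h.py <<'E'
from scipy.spatial.transform import Rotation as Ro
def ori(yaw,tilt=0):
    # tool down, x along yaw; tilt>0: body leans to +x of case
    return (Ro.from_euler('z',yaw)*Ro.from_euler('y',tilt)*Ro.from_euler('x',np.pi)).as_rotvec()
E
python3 - <<'E'
from h import *
np.set_printoptions(suppress=True,precision=2)
x=np.load('case.npy');s=bot.sense()
R0=Ro.from_rotvec(s['tcp_rot']).as_matrix();print(R0)
p=bot.camera('wrist');c=-np.array(p['R']).T@p['t']
print('cam in tool',R0.T@(c-s['position']),'axis in tool',R0.T@np.array(p['R'])[2],p['fx'])
for yaw in (x[2],x[2]+np.pi):
  for P in ([500,75,330],[460,70,330],[540,150,146],[499,77,121],[630,47,163],[700,30,220]):
    print(yaw,P,bot.solve_ik(P,ori(yaw)))
E
```

```text
[[ 0.91  0.41  0.  ]
 [ 0.41 -0.91 -0.  ]
 [ 0.    0.   -1.  ]]
cam in tool [  71.74    0.58 -131.32] axis in tool [-0.29 -0.    0.96] 291.88606683797946
-0.22970335332958952 [500, 75, 330] [ 0.02  0.23  0.1   1.44  0.   -2.89]
-0.22970335332958952 [460, 70, 330] [ 0.01  0.14 -0.01  1.42  0.   -2.9 ]
-0.22970335332958952 [540, 150, 146] [ 0.16  0.39 -0.15  1.03  0.   -2.75]
-0.22970335332958952 [499, 77, 121] [ 0.03  0.31 -0.34  0.92  0.   -2.88]
-0.22970335332958952 [630, 47, 163] [-0.03  0.52  0.1   1.15  0.   -2.94]
-0.22970335332958952 [700, 30, 220] [-0.05  0.67  0.5   1.4   0.   -2.96]
2.9118893002602038 [500, 75, 330] [0.02 0.23 0.1  1.44 0.   0.25]
2.9118893002602038 [460, 70, 330] [ 0.01  0.14 -0.01  1.42  0.    0.24]
2.9118893002602038 [540, 150, 146] [ 0.16  0.39 -0.15  1.03  0.    0.39]
2.9118893002602038 [499, 77, 121] [ 0.03  0.31 -0.34  0.92  0.    0.26]
2.9118893002602038 [630, 47, 163] [-0.03  0.52  0.1   1.15  0.    0.2 ]
2.9118893002602038 [700, 30, 220] [-0.05  0.67  0.5   1.4   0.    0.18]
```

```bash
cat >> h.py <<'E'
def W(x,X):
    c,n=np.cos(x[2]),np.sin(x[2]); return np.array([x[0]+c*X[0]-n*X[1],x[1]+n*X[0]+c*X[1],X[2]])
def L(x,X):
    d=np.array(X)-[x[0],x[1],0];c,n=np.cos(x[2]),np.sin(x[2]);return np.array([c*d[0]+n*d[1],-n*d[0]+c*d[1],d[2]])
E
python3 - <<'E'
from h import *
import pickle
np.set_printoptions(suppress=True,precision=2)
x=np.load('case.npy');o=ori(x[2]+np.pi)
ps=[]
for i,X in enumerate([(-150,40,320),(-110,90,300)]):
    P=W(x,X); print(P)
    bot.move_ptp(P,o) if i==0 else bot.movel(P,v=200)
    bot.hold(.3)
    p=bot.camera('wrist');save(p,'w%d.png'%i);ps.append(p)
    for l in ['tab_grip','tab_foot','latch_lug','latch_pivot','lid_handle']:
        print(l,[(np.round(r['xy'],1),round(r['score'],2)) for r in bot.spot_in(p,l)[:2]])
pickle.dump(ps,open('w.pkl','wb'))
print(bot.sense()['time'],bot.sense()['position'])
E
```

```text
[520.59 112.66 320.  ]
tab_grip [(array([338.1, 193.8]), 0.85)]
tab_foot [(array([342.2, 197. ]), 0.81)]
latch_lug [(array([283.9, 186.2]), 0.62), (array([303. , 257.3]), 0.57)]
latch_pivot [(array([280.5, 186.2]), 0.7)]
lid_handle [(array([301.3, 272. ]), 0.71), (array([338.6, 196.3]), 0.39)]
[570.92 152.24 300.  ]
tab_grip [(array([297.3, 166.9]), 0.65)]
tab_foot [(array([298.3, 165.8]), 0.67)]
latch_lug [(array([235.3, 155.5]), 0.78)]
latch_pivot [(array([233.9, 155.3]), 0.89)]
lid_handle [(array([255.9, 248.8]), 0.93)]
5.5333 [570.86 152.15 300.11]
```

View pics/w0.png

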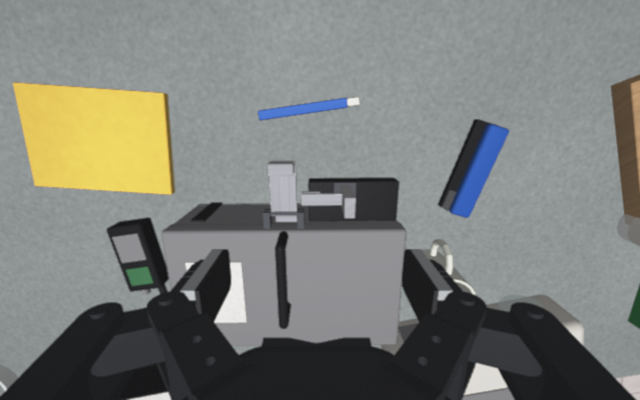

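View pics/w1.png

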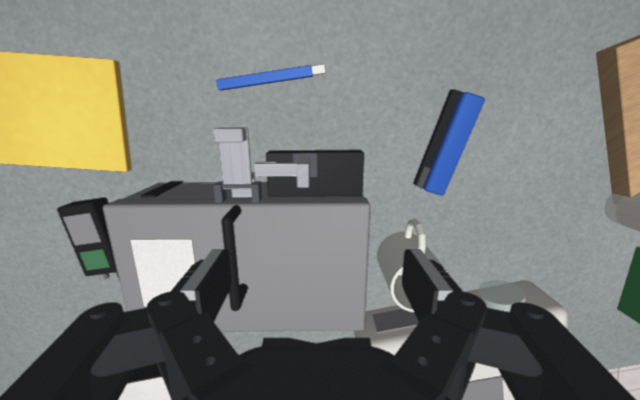

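```bash
python3 - <<'E'
import cv2
for n,(a,b) in (('w0',(250,150)),('w1',(200,115))):
    i=cv2.imread(f'pics/{n}.png');cv2.imwrite(f'pics/{n}z.png',cv2.resize(i[b:b+100,a-40:a+120 if 0 else a+120],None,fx=5,fy=5,interpolation=cv2.INTER_CUBIC))
E
```

```text
(no output)
```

View pics/w0z.png

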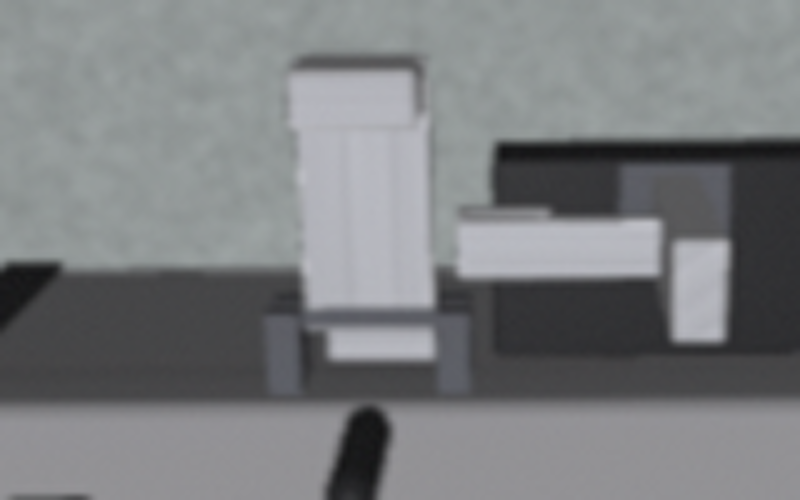

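View pics/w1z.png

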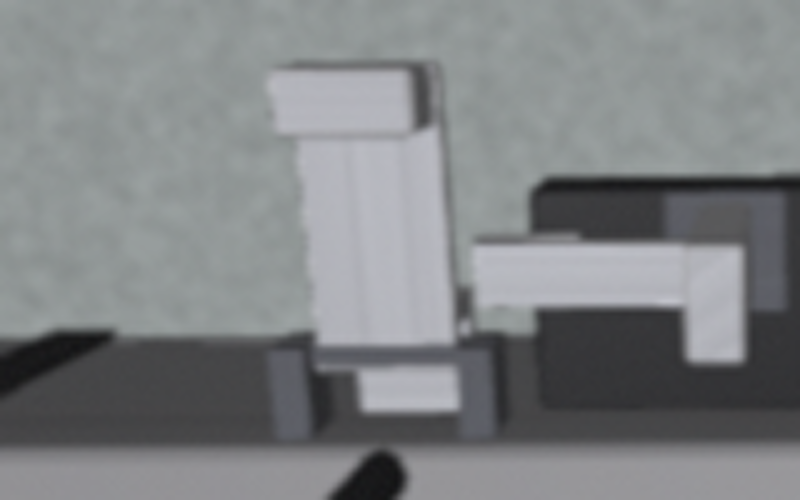

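```bash
cat > fit2.py <<'E'
from h import *
import pickle
from scipy.optimize import least_squares
np.set_printoptions(suppress=True,precision=1)
ps=pickle.load(open('w.pkl','rb'))
a=lambda u,v:(ps[0],(210+(u-2)/5,150+(v-2)/5)); b=lambda u,v:(ps[1],(160+(u-2)/5,115+(v-2)/5))
x0=np.load('case.npy')
for n,A,B,z in (('ridge',a(699,292),b(715,304),150),('lug',a(353,97),b(343,101),126)):
    print(n,'tri',tri([A,B]),L(x0,tri([A,B])),'z',onz(*A,z),onz(*B,z),L(x0,onz(*A,z)),L(x0,onz(*B,z)))
i0=lambda u,v:(ps[0],(u,v)); i1=lambda u,v:(ps[1],(u,v))
obs=[((-163,0,126),a(353,97)),((-163,0,126),b(343,101)),((-85,150,120),i0(405,230)),((-85,-150,120),i0(164,230)),((-85,150,120),i1(369,202)),((-85,-150,120),i1(105,204)),
 ((85,150,120),i1(366,330)),((-163,15,126),a(415,97)),((-163,-15,126),a(290,97)),((-163,15,126),b(412,101)),((-163,-15,126),b(273,101))]
f=lambda x:np.concatenate([proj(p,W(x,X))-uv for X,(p,uv) in obs])
x=least_squares(f,x0,loss='soft_l1').x
print(x,f(x).reshape(-1,2).round(1).tolist())
print('ridge local',[L(x,onz(*q,150)) for q in (a(699,292),b(715,304))], 'lug world',W(x,(-163,0,113)))
np.save('case2.npy',x)
E
python3 fit2.py
```

```text
ridge tri [554.5 140.8 148.9] [-123.4   75.2  148.9] z [554.3 140.6 150. ] [554.1 141.1 150. ] [-123.6   74.9  150. ] [-123.9   75.3  150. ]
lug tri [500.   74.1 123.1] [-161.3   -2.2  123.1] z [499.4  74.8 126. ] [500.1  74.8 126. ] [-162.    -1.7  126. ] [-161.3   -1.5  126. ]
[658.6  39.7  -0.2] [[0.3, 0.1], [0.0, -0.6], [1.7, -0.2], [-2.4, 2.5], [1.4, 1.4], [-2.0, 2.4], [-1.1, -0.5], [1.2, -0.1], [-0.4, 0.2], [0.8, -0.8], [-0.6, -0.5]]
ridge local [array([-123.8,   75.9,  150. ]), array([-124.1,   76.4,  150. ])] lug world [499.5  75.  113. ]
```

```bash
python3 - <<'E'
from h import *
np.set_printoptions(suppress=True,precision=2)
x=np.load('case2.npy');x[2]=-0.222;np.save('case3.npy',x)
o=ori(x[2]+np.pi); ydir=np.array([-np.sin(x[2]),np.cos(x[2]),0])
P=np.array([554.2,140.8,0])+ydir*1.0
bot.command_gripper(0.45,20)
bot.movel(P+[0,0,180],o,v=150)
bot.hold(.2);print(bot.sense()['contact_force'])
print('hit',bot.movel(P+[0,0,133],v=60,stop_force=4))
s=bot.sense();print(s['position'],s['contact_force'],s['finger_gap'],s['time'])
p=bot.camera('wrist');save(p,'g0.png')
E
```

```text
[-0.49  0.35  0.42]
hit False
[554.7  141.83 133.32] [-1.52  0.7   0.07] 0.4477562755909199 8.15
```

View pics/g0.png

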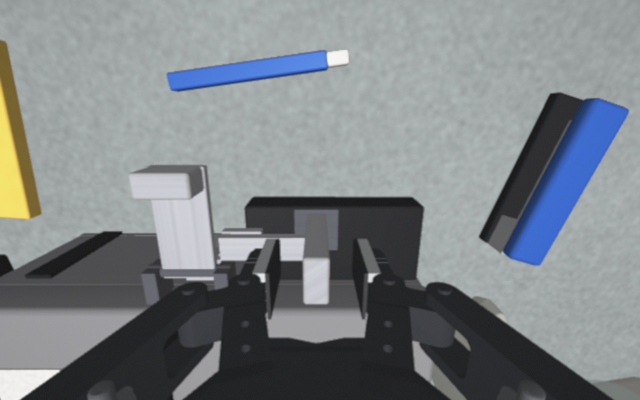

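The ridge stands between the open pads (ridge at 316,280; pads at about 270 and 365), so I grip it and start sliding.

```bash
python3 - <<'E'
from h import *
np.set_printoptions(suppress=True,precision=2)
x=np.load('case3.npy'); y=np.array([-np.sin(x[2]),np.cos(x[2]),0])
bot.command_gripper(0.0,20);bot.hold(.1)
s=bot.sense();f0=s['contact_force'];print(s['finger_gap'],f0,f0@y,s['position'])
P0=s['position'];np.save('P0.npy',P0)
for d in (2,4,6,8):
    h=bot.movel(P0+y*d,v=10,stop_force=11)
    s=bot.sense();print(d,h,(s['position']-P0)@y,s['contact_force'],s['contact_force']@y,s['time'])
    if h: break
E
```

```text
0.13451733877272787 [-0.46 -0.8   3.8 ] -0.8779140442534363 [554.74 141.71 133.5 ]
2 False 0.6352628456585127 [-1.94 -4.26  3.63] -4.584071523458225 9.0
4 False 2.5008920082377712 [-1.59 -5.82  2.25] -6.029737549195196 9.35
6 False 4.489074521816091 [-0.98 -5.72  3.75] -5.7941375402076325 9.7
8 False 6.476957412858527 [-0.42 -5.73  3.65] -5.686790233445722 10.05
```

```bash
python3 - <<'E'
from h import *
np.set_printoptions(suppress=True,precision=2)
x=np.load('case3.npy'); y=np.array([-np.sin(x[2]),np.cos(x[2]),0]);P0=np.load('P0.npy')
base=5.8
for d in np.arange(9.5,42,1.5):
    f=-bot.sense()['contact_force']@y
    h=bot.movel(P0+y*d,v=10,stop_force=max(2.5,base+5-f))
    s=bot.sense();f=-s['contact_force']@y
    print(d,h,round((s['position']-P0)@y,2),s['contact_force'],round(f,2),round(s['time'],2))
    if h or f>base+4.5: break
E
```

```text
9.5 False 7.95 [-2.02 -4.96  3.56] 5.28 10.35
11.0 False 9.46 [-1.89 -5.47  3.  ] 5.76 10.65
12.5 False 10.95 [-1.22 -5.75  2.8 ] 5.88 10.95
14.0 False 12.47 [-1.47 -5.64  3.03] 5.83 11.25
15.5 False 13.97 [-2.52 -4.46  3.72] 4.9 11.55
17.0 False 15.46 [-1.57 -5.38  4.45] 5.59 11.85
18.5 False 16.95 [-1.38 -5.29  2.69] 5.46 12.15
20.0 False 18.48 [-2.01 -5.44  3.66] 5.75 12.45
21.5 False 19.97 [-1.66 -5.13  4.23] 5.37 12.75
23.0 False 21.44 [-2.2  -4.99  4.15] 5.35 13.05
24.5 False 22.96 [-0.76 -4.28  3.85] 4.35 13.35
26.0 False 24.3 [-1.79 -5.03  3.47] 5.3 13.65
27.5 False 24.56 [-2.26 -8.89  4.82] 9.17 13.95
29.0 True 24.47 [-0.94 -0.85  4.03] 1.03 14.16
```

The tab resisted at about 24.5 mm (9.2 N against 5.6 N while sliding) and the stop condition then tripped. I release it, look, and go to the lug.

```bash
python3 - <<'E'
from h import *
np.set_printoptions(suppress=True,precision=2)
x=np.load('case3.npy');o=ori(x[2]+np.pi)
bot.command_gripper(0.45)
p=bot.sense()['position'];bot.movel([p[0],p[1],185],v=120)
bot.command_gripper(0.65)
Q=np.array([499.7,74.8,0]);np.save('lug.npy',Q)
bot.movel(Q+[0,0,185],o,v=150);bot.hold(.2)
p=bot.camera('wrist');save(p,'l0.png')
print('hit',bot.movel(Q+[0,0,110],v=60,stop_force=4))
s=bot.sense();print(s['position'],s['contact_force'],s['finger_gap'],s['time'])
p=bot.camera('wrist');save(p,'l1.png')
E
python3 -c "
import cv2,numpy as np
a=[cv2.resize(cv2.imread(f'pics/l{i}.png')[100:400,120:520],None,fx=1,fy=1) for i in(0,1)]
cv2.imwrite('pics/l01.png',np.hstack(a))"
```

```text
hit False
[500.09  74.83 110.42] [0.12 0.72 0.48] 0.6515607027566107 17.95
```

View pics/l01.png

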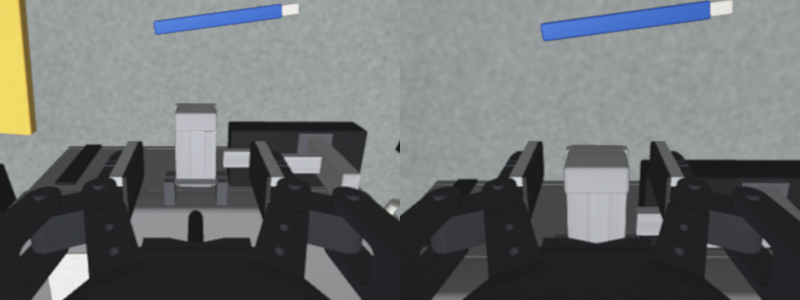

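The lug is centred between the pads (about 597,195 in the right half). I'll pinch it and lift carefully.

```bash
python3 - <<'E'
from h import *
np.set_printoptions(suppress=True,precision=2)
x=np.load('case3.npy');X=np.array([np.cos(x[2]),np.sin(x[2]),0])
bot.command_gripper(0.0,20);bot.hold(.1)
s=bot.sense();P0=s['position'];f0=s['contact_force'];np.save('P1.npy',P0);print(s['finger_gap'],f0,P0)
G=lambda t:np.array([-58*np.cos(t)+13*np.sin(t),58*np.sin(t)+13*np.cos(t)])
for t in (0.05,.1,.15,.2,.25):
    d=G(t)-G(0)
    h=bot.movel(P0+X*d[0]+[0,0,d[1]],v=20,stop_force=4)
    s=bot.sense();q=s['position']-P0;print(t,h,'dx dz',q@X,q[2],'cmd',d,s['contact_force']-f0,s['time'])
    if h or abs((s['contact_force']-f0)[2])>4: break
E
```

```text
0.36113453063436496 [-1.07  1.27  3.14] [499.97  74.92 110.34]
0.05 True dx dz -0.061530269895728296 1.3187145578484234 cmd [0.72 2.88] [ 3.65 -1.85 -4.3 ] 18.6333
```

```bash
python3 - <<'E'
from h import *
np.set_printoptions(suppress=True,precision=2)
x=np.load('case3.npy');X=np.array([np.cos(x[2]),np.sin(x[2]),0]);Y=np.array([-X[1],X[0],0])
P0=np.load('P1.npy');R0=Ro.from_rotvec(ori(x[2]+np.pi));piv=P0+X*58;piv[2]=105
print(bot.solve_ik(piv+Ro.from_rotvec(Y*.55).apply(P0-piv),(Ro.from_rotvec(Y*.55)*R0).as_rotvec()))
def go(t,sf):
    R=Ro.from_rotvec(Y*t); h=bot.movel(piv+R.apply(P0-piv),(R*R0).as_rotvec(),v=20,stop_force=sf)
    s=bot.sense();q=s['position']-P0;print(t,h,'dx dz',q@X,q[2],'F XYZ',[round(float(s['contact_force']@a),2) for a in (X,Y)],round(s['contact_force'][2],2),'T',s['ft_torque'],s['time']); return h,s
go(0.0,None)
for t in (0.04,.08,.12,.16,.2):
    h,s=go(t,4)
    if h: break
E
```

```text
[-0.04  0.79  0.36  1.68  0.1   0.16]
0.0 False dx dz -0.017242537209560153 -0.002731596448768414 F XYZ [-0.36, 0.64] 1.86 T [ 0.06  0.04 -0.01] 18.8833
0.04 False dx dz 0.25443008916625454 1.9381490816695361 F XYZ [-0.86, 0.52] 0.73 T [ 0.12 -0.05 -0.04] 19.15
0.08 False dx dz 0.6065365715571026 4.305843119602969 F XYZ [1.03, 0.89] 0.44 T [ 0.16 -0.06 -0.03] 19.4167
0.12 False dx dz 0.9938696966717555 6.6678375453389975 F XYZ [0.31, 0.85] -0.08 T [ 0.08 -0.11 -0.02] 19.6833
0.16 False dx dz 1.5133626907046356 8.946293434476715 F XYZ [-0.66, 0.44] 0.25 T [ 0.09 -0.24 -0.03] 19.95
0.2 False dx dz 2.138617226973568 11.232311227723912 F XYZ [-0.55, 1.09] -1.09 T [ 0.06 -0.18 -0.11] 20.2167
```

```bash
python3 - <<'E'
from h import *
np.set_printoptions(suppress=True,precision=2)
x=np.load('case3.npy');X=np.array([np.cos(x[2]),np.sin(x[2]),0]);Y=np.array([-X[1],X[0],0])
P0=np.load('P1.npy');R0=Ro.from_rotvec(ori(x[2]+np.pi));piv=P0+X*58;piv[2]=105
for t in (.28,.36,.44,.52,.58):
    R=Ro.from_rotvec(Y*t); h=bot.movel(piv+R.apply(P0-piv),(R*R0).as_rotvec(),v=30,stop_force=5)
    s=bot.sense();q=s['position']-P0;F=s['contact_force'];print(t,h,q@X,q[2],F@X,F@Y,F[2],s['time'])
    if h or abs(F[2])>5: break
p=bot.camera('wrist');save(p,'l2.png')
p=bot.camera('scene');save(p,'s2.png')
import cv2
cv2.imwrite('pics/s2c.png',cv2.resize(p['image'][120:320,200:440],None,fx=3,fy=3))
E
```

```text
0.28 False 3.5369118795182093 15.414772826800615 -1.8628759004674469 0.6604774276644092 0.21559387827357201 20.525
0.36 False 5.359696754425238 19.70733139110432 -1.8681105017484758 0.04114643109193977 0.057221131800680225 20.8333
0.44 True 6.797154406382932 22.348169363410577 -2.73633433276054 0.23714252323495744 1.5100582001661769 21.0417
```

View pics/s2c.png

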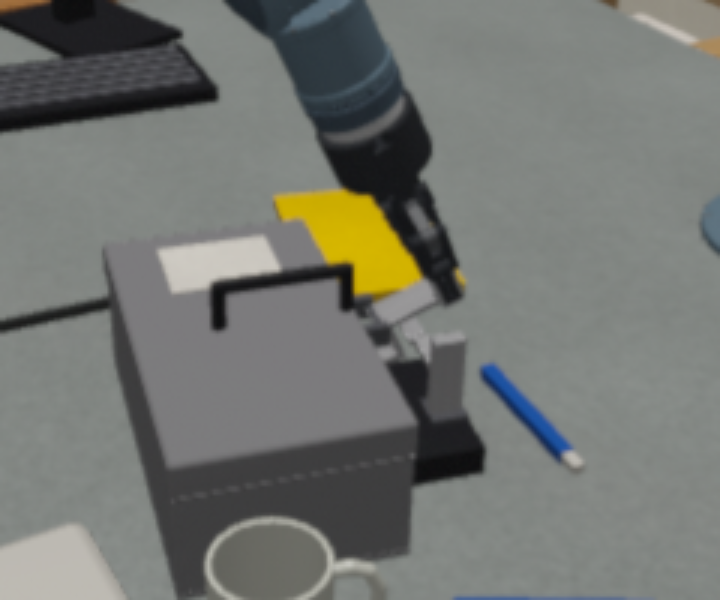

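View pics/l2.png

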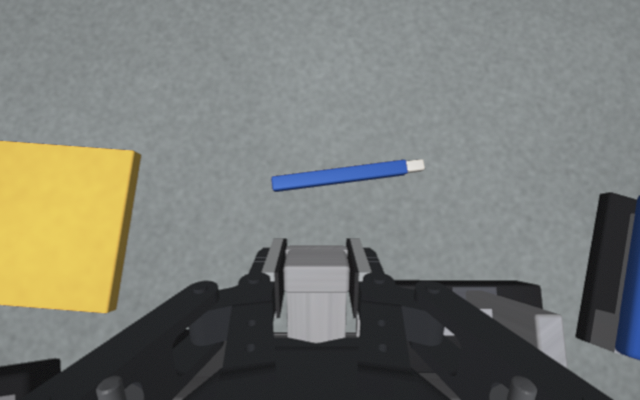

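The scene view shows the lever raised (lug near 430,290) with the tongue clear of it. The stop was a small force change within pinch noise, so I go on with more margin.

```bash
python3 - <<'E'
from h import *
np.set_printoptions(suppress=True,precision=2)
x=np.load('case3.npy');X=np.array([np.cos(x[2]),np.sin(x[2]),0]);Y=np.array([-X[1],X[0],0])
P0=np.load('P1.npy');R0=Ro.from_rotvec(ori(x[2]+np.pi));piv=P0+X*58;piv[2]=105
for t in (.44,.48,.52,.56,.6,.64):
    R=Ro.from_rotvec(Y*t); h=bot.movel(piv+R.apply(P0-piv),(R*R0).as_rotvec(),v=20,stop_force=7)
    s=bot.sense();q=s['position']-P0;F=s['contact_force'];print(t,h,q@X,q[2],F@X,F@Y,F[2],s['ft_torque'],s['time'])
    if h or abs(F[2])>6: break
E
```

```text
0.44 False 7.761777971874408 24.468101515927273 -0.4196080197147681 0.24236355530322384 -1.9195230162466557 [-0.1  -0.59 -0.09] 21.3917
0.48 False 8.938065649415478 26.33488026990686 -1.1118033326308032 0.6467948247157312 0.10206788603379849 [-0.03 -0.29 -0.03] 21.6583
0.52 False 10.123229754791454 28.07504007235191 -2.02548989381314 -0.950336370054835 -0.7124549902829492 [-0.09 -0.28 -0.01] 21.925
0.56 False 11.446446623666565 29.904604823435037 -2.497214877030285 -0.09219701694313343 1.1450305658042992 [-0.08 -0.17  0.03] 22.1917
0.6 False 12.890229628791763 31.744852726994182 -1.4988685440401426 0.03838487265937557 0.9103104160896407 [-0.08 -0.11 -0.02] 22.4583
0.64 False 14.367426265107175 33.52630216834113 -1.9310584555874397 -0.09951606884707109 0.6698159142647316 [-0.07 -0.    0.05] 22.725
```

```bash
python3 - <<'E'
from h import *
np.set_printoptions(suppress=True,precision=2)
x=np.load('case3.npy');o=ori(x[2]+np.pi)
bot.command_gripper(0.6)
p=bot.sense()['position'];bot.movel([p[0],p[1],p[2]+70],v=120)
H=W(x,(-30,0,0))
bot.movel([H[0]-60,H[1]+10,260],o,v=200)
bot.hold(.2)
p=bot.camera('wrist');save(p,'h0.png');import pickle;pickle.dump(p,open('h0.pkl','wb'))
for l in ['lid_handle','latch_lug','tab_grip']: print(l,[(np.round(r['xy'],1),round(r['score'],2)) for r in bot.spot_in(p,l)[:2]])
print(proj(p,W(x,(-30,0,155))),proj(p,W(x,(-80,0,155))),proj(p,W(x,(20,0,155))))
p=bot.camera('scene');cv2.imwrite('pics/s3c.png',cv2.resize(p['image'][120:320,200:440],None,fx=3,fy=3))
print(bot.sense()['time'])
E
```

```text
lid_handle [(array([319.8, 238.1]), 0.57)]
latch_lug [(array([325. , 152.2]), 0.77)]
tab_grip [(array([421.1, 153.7]), 0.89), (array([90.5, 91.2]), 0.28)]
[321.31 267.87] [321.57 215.45] [321.07 314.96]
25.0333
```

View pics/s3c.png

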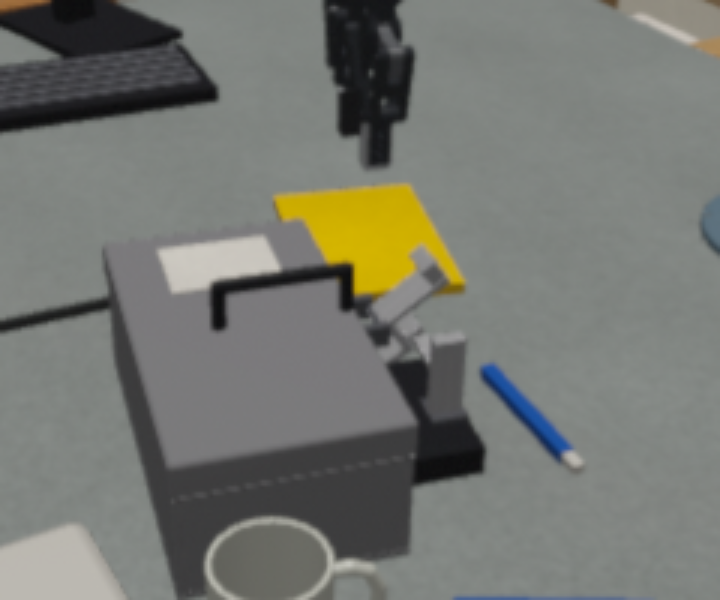

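View pics/h0.png

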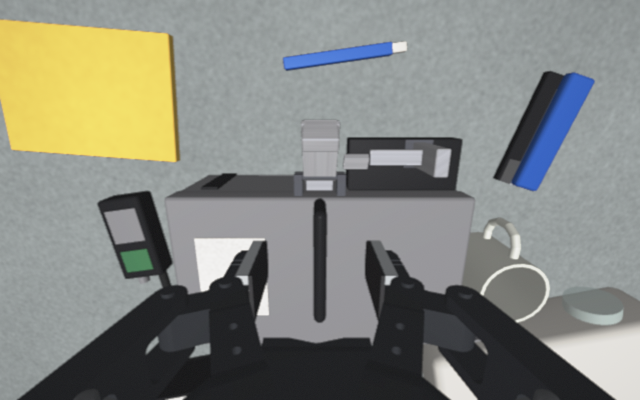

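```bash
python3 - <<'E'
from h import *
np.set_printoptions(suppress=True,precision=2)
x=np.load('case3.npy');X=np.array([np.cos(x[2]),np.sin(x[2]),0]);Y=np.array([-X[1],X[0],0])
R0=Ro.from_rotvec(ori(x[2]+np.pi));Hg=W(x,(85,0,90));H=W(x,(-30,0,155))
for t in (0,.2,.4,.6,.8,.9):
  for k in (0,.5,1):
    G=Hg+Ro.from_rotvec(Y*t).apply(H-Hg); R=Ro.from_rotvec(Y*t*k)*R0
    print(t,k,G,bot.solve_ik(G+R.apply([0,0,8]) if 0 else G-R.apply([0,0,-8]),R.as_rotvec()))
E
```

```text
0 0 [629.38  46.28 155.  ] [-0.03  0.53  0.07  1.11  0.    0.19]
0 0.5 [629.38  46.28 155.  ] [-0.03  0.53  0.07  1.11  0.    0.19]
0 1 [629.38  46.28 155.  ] [-0.03  0.53  0.07  1.11  0.    0.19]
0.2 0 [644.21  42.93 176.55] [-0.03  0.55  0.16  1.18  0.    0.19]
0.2 0.5 [644.21  42.93 176.55] [-0.04  0.64  0.31  1.34  0.02  0.18]
0.2 1 [644.21  42.93 176.55] [-0.05  0.74  0.48  1.51  0.03  0.17]
0.4 0 [662.93  38.71 194.65] [-0.04  0.58  0.26  1.25  0.    0.18]
0.4 0.5 [662.93  38.71 194.65] [-0.05  0.79  0.62  1.6   0.03  0.17]
0.4 1 [662.93  38.71 194.65] None
0.6 0 [684.78  33.77 208.58] [-0.04  0.63  0.38  1.32  0.    0.18]
0.6 0.5 [684.78  33.77 208.58] [-0.06  1.06  1.17  1.98  0.05  0.15]
0.6 1 [684.78  33.77 208.58] None
0.8 0 [708.89  28.33 217.78] [-0.05  0.69  0.51  1.39  0.    0.17]
0.8 0.5 [708.89  28.33 217.78] None
0.8 1 [708.89  28.33 217.78] None
0.9 0 [721.5   25.49 220.49] [-0.05  0.72  0.58  1.43  0.    0.17]
0.9 0.5 [721.5   25.49 220.49] None
0.9 1 [721.5   25.49 220.49] None
```

```bash
cat > lift.py <<'E'
from h import *
import sys
np.set_printoptions(suppress=True,precision=2)
x=np.load('case3.npy');X=np.array([np.cos(x[2]),np.sin(x[2]),0]);Y=np.array([-X[1],X[0],0])
Hg=W(x,(85,0,90));H=W(x,(-30,0,155));off=np.array([0,0,-8.])
def lift(ts):
    for t in ts:
        h=bot.movel(Hg+Ro.from_rotvec(Y*t).apply(H-Hg)+off,v=40,stop_force=25)
        s=bot.sense();q=s['position']-off-Hg;F=s['contact_force']
        print(round(t,2),h,'ang',np.arctan2(q[2],-q@X)-np.arctan2(65,115),'r',np.hypot(q[2],q@X),'F',F@X,F@Y,F[2],s['time'])
        if h or np.linalg.norm(F)>35: return False
    return True
E
python3 - <<'E'
from lift import *
bot.movel(H+off+[0,0,60],v=150)
print('hit',bot.movel(H+off,v=70,stop_force=4)); print(bot.sense()['contact_force'])
bot.command_gripper(0,40);bot.hold(.1);s=bot.sense();print(s['finger_gap'],s['contact_force'])
if s['finger_gap']>.08: lift((.06,.12,.2))
E
```

```text
hit False
[-0.08 -0.31  0.26]
0.11930261290637112 [-1.75 -3.13  4.11]
0.06 False ang 0.04356735715294391 r 132.23415707461874 F 0.15112642187299785 -5.026534379658711 -10.069630428607322 27.6333
0.12 False ang 0.11368912544275078 r 132.327359947785 F -0.7447586995828328 -5.949737209732366 -9.81459023007905 27.9833
0.2 False ang 0.19468602289963166 r 132.43535214025013 F -1.0348191332665975 -5.045062042687658 -9.14422145873055 28.4
```

```bash
python3 - <<'E'
from lift import *
lift(np.arange(.28,.83,.09))
p=bot.camera('scene');cv2.imwrite('pics/s4c.png',cv2.resize(p['image'][100:320,180:440],None,fx=2.7,fy=2.7))
E
```

```text
0.28 False ang 0.27197910976463624 r 132.47667586778564 F -1.6246902499159388 -5.9350371636829165 -8.983285820015634 28.8167
0.37 False ang 0.3585826858700244 r 132.48833226724201 F -2.430751569065907 -6.312544012702531 -9.908692417225435 29.2667
0.46 False ang 0.44486442049474917 r 132.43261733429054 F -3.6013935377187845 -5.3667312761528025 -9.864614596416581 29.7167
0.55 False ang 0.5325820559197634 r 132.30518146464365 F -4.873276531856475 -5.263106005113807 -9.753572391749369 30.1667
0.64 False ang 0.6217043914480032 r 132.154909888753 F -4.188358218825253 -6.4827284789276876 -8.410296776444845 30.6167
0.73 False ang 0.711766747223864 r 132.01949537888095 F -5.722320209382282 -7.003294373577308 -9.265066466682406 31.0667
0.82 False ang 0.8031643754155156 r 131.94025800034723 F -5.646775521454494 -5.748000364115001 -7.92413487492999 31.5167
```

View pics/s4c.png

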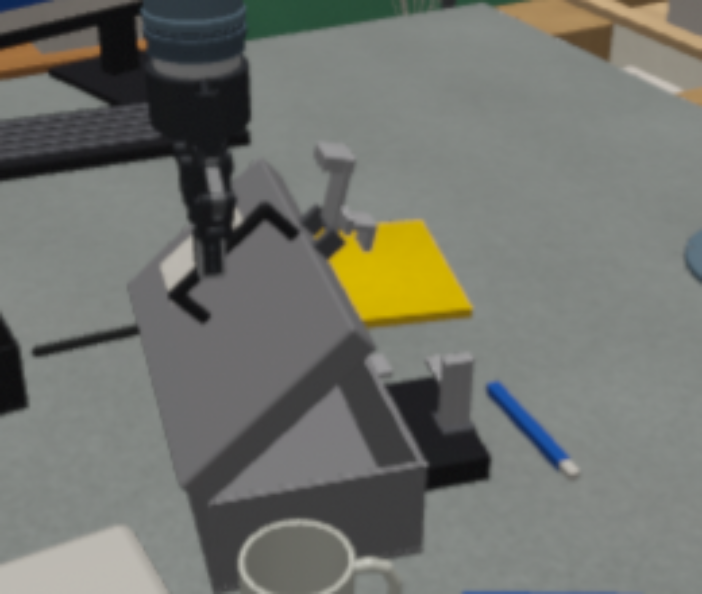

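The lid stands at about 46°, with the handle held at (210,250) and the lever up with it. I release and back off upwards.

```bash
python3 - <<'E'
from lift import *
bot.command_gripper(0.6);bot.hold(.2)
print(bot.sense()['contact_force'])
p=bot.sense()['position']
for dz in (130,100,80):
    try: print(dz,bot.movel([p[0],p[1],p[2]+dz],v=80)); break
    except bot.IKError as e: print(e)
q=bot.sense()['position']
bot.movel([q[0]-150*1,q[1],q[2]+60],v=150)
bot.hold(.5)
for n in('scene','top','wrist'):
    c=bot.camera(n);save(c,n+'5.png')
    if n=='scene':
        cv2.imwrite('pics/s5c.png',cv2.resize(c['image'][100:320,180:440],None,fx=2.7,fy=2.7))
        for d in (.7,.8,.9):
            E=[proj(c,Hg+Ro.from_rotvec(Y*d).apply(W(x,(-85,b,120))-Hg)) for b in(150,-150)];print(d,[(e-[180,100])*2.7 for e in E])
s=bot.sense();print(s['position'],s['contact_force'],s['time'])
E
```

```text
[ 0.5   0.34 -0.18]
130 False
0.7 [array([355.52, 326.64]), array([261.44, 155.98])]
0.8 [array([336.68, 316.82]), array([246.11, 146.99])]
0.9 [array([316.08, 308.75]), array([229.51, 139.43])]
[561.4   27.88 400.4 ] [-0.7  -0.02 -1.42] 35.8833
```

View pics/s5c.png

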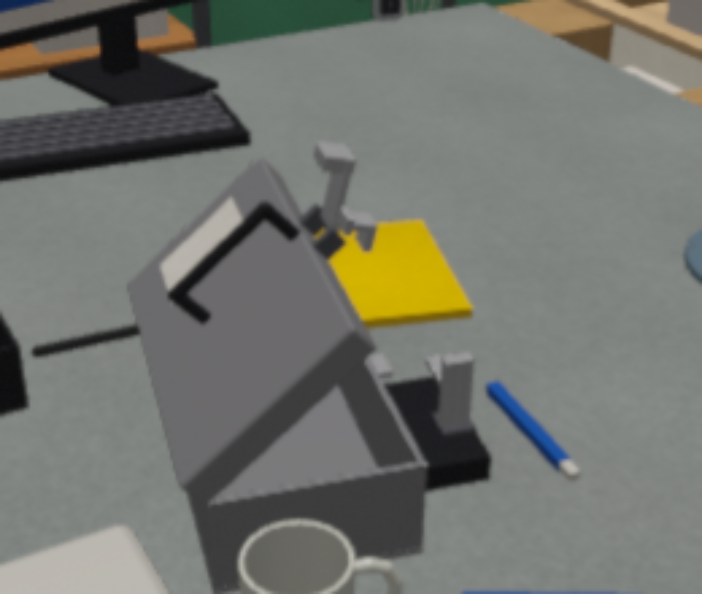

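View pics/top5.png

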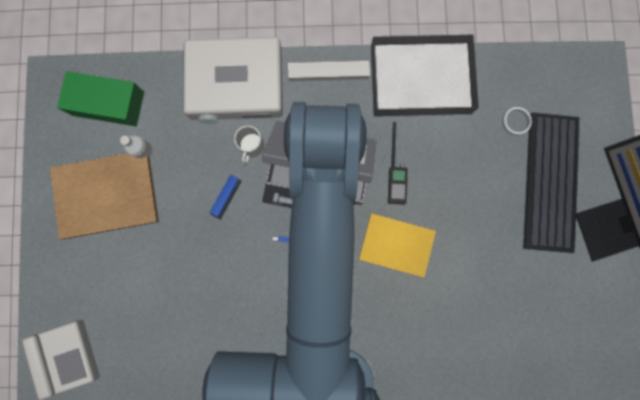

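```bash
python3 - <<'E'
import cv2
i=cv2.imread('pics/scene5.png');cv2.imwrite('pics/s5z.png',cv2.resize(i[140:240,220:330],None,fx=6,fy=6,interpolation=cv2.INTER_CUBIC))
E
```

```text
(no output)
```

View pics/s5z.png

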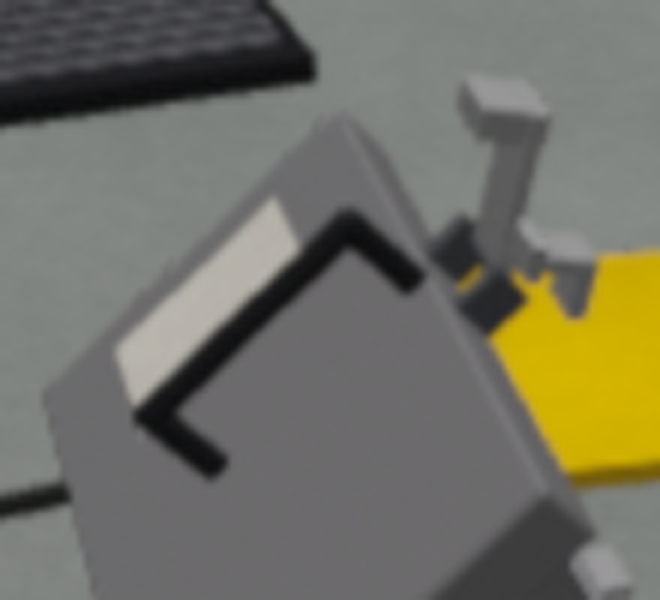

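```bash
python3 - <<'E'
from lift import *
from scipy.optimize import least_squares
c=bot.camera('scene')
o=[((-85,150,120),(310.5,221.7)),((-85,-150,120),(277.5,159.2)),((85,150,120),(248.5,280.4)),((85,-150,120),(227,205.8)),((-80,0,155),(278.3,175.8)),((20,0,155),(245,208.7))]
for off in (0,1):
    f=lambda p:np.concatenate([proj(c,Hg+Ro.from_rotvec(Y*p[0]).apply(W(x,X3)-Hg))+off*p[1:3]-uv for X3,uv in o])
    r=least_squares(f,[.75,0,0],loss='soft_l1');print(r.x,np.degrees(r.x[0]),f(r.x).reshape(-1,2).round(1).tolist())
# shut-state check
o0=[((-85,150,120),(338.75,262.5)),((-85,-150,120),(301.25,193.75)),((85,150,120),(256.25,276.25)),((85,-150,120),(235,202.5)),((-80,0,155),(316.5,209.2)),((20,0,155),(271.7,215.5))]
f=lambda p:np.concatenate([proj(c,Hg+Ro.from_rotvec(Y*p[0]).apply(W(x,X3)-Hg))+p[1:3]-uv for X3,uv in o0])
r=least_squares(f,[.0,0,0],loss='soft_l1');print('shut',r.x)
E
```

```text
[0.71 0.   0.  ] 40.79099279886711 [[0.4, -1.2], [-1.3, -1.9], [-2.1, -1.8], [-0.3, -2.2], [0.7, 0.9], [0.3, -0.7]]
[0.73 1.07 1.55] 41.874663438254345 [[0.2, -0.4], [-1.3, -1.0], [-1.2, -0.1], [0.6, -0.5], [0.4, 2.0], [0.6, 0.9]]
shut [0.   0.38 2.17]
```

```bash
python3 - <<'E'
from h import *
bot.hold(.5)
c=bot.camera('wrist');save(c,'wend.png')
x=np.load('case3.npy')
print([ (r['xy'],r['score'],L(x,onz(c,r['xy'],138))) for r in bot.spot_in(c,'tab_grip')[:2]])
a=bot.camera('scene')['image'].astype(int);b=cv2.imread('pics/scene5.png').astype(int);print('lid drift diff',np.abs(a-b)[140:240,220:330].mean())
a0=cv2.imread('pics/scene0.png')
for n,(u,v) in {'marker':(377,269),'mug':(291,310)}.items(): print(n,np.abs(a[v-12:v+12,u-15:u+15]-a0[v-12:v+12,u-15:u+15].astype(int)).mean())
bot.close_job();print(bot.sense()['time'])
E
```

```text
[([404.6, 141.7], 0.88, array([-128.29278342,   83.7567108 ,  138.        ]))]
lid drift diff 0.31245454545454543
marker 1.2027777777777777
mug 1.1101851851851852
the job is handed in; nothing more can be done
the job is handed in; nothing more can be done
```

View pics/wend.png

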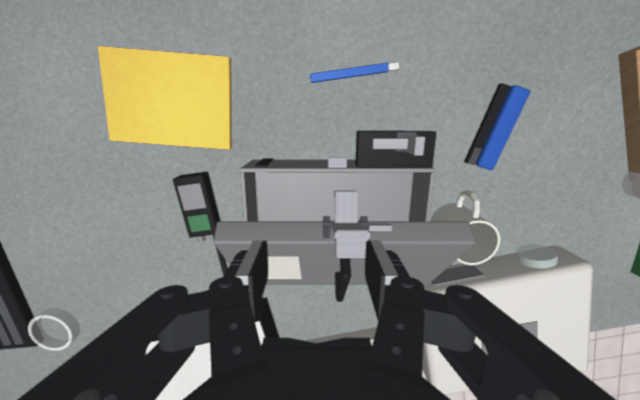

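The case is open and the job is handed in, at about 37 s of the 72 s. The lid stands on its own, and no verdict was reported.

**What I did**
- **Tab:** I gripped the ridge and slid it along +y at 10 mm/s. Sliding took about 5.6 N. After roughly 25 mm the resistance rose to 9.2 N, and the next short step reached the stop threshold of about 11 N.
- **Lever:** I pinched the lug and turned it to about 0.64 rad around its pivot.
- **Lid:** I raised the lid by the handle, released it and backed off well clear.

**Last checks**
- **Lid angle:** fitting the scene picture gives 41–42°. The arm's own path suggested 46°. I trust the picture more, because the same fit gave 0° with the lid shut. Both are above 35°.
- **Lid holding:** it did not move between two pictures taken after release.
- **Robot clear:** the force on the tool was about zero after release.
- **Other things:** the mug and marker look unmoved in the picture comparison, and I saw nothing else out of place in the final views.

**What disagreed**
- **Tab position:** the network's last tab point came out at y of about 84 mm, where about 100 mm was expected. By eye, the last wrist picture shows the ridge at about (420,146), some 15 pixels to the +y side of that point, which seems to lie on the tongue. That fits the tab being at its stop.
- **Lever stops:** two early lever moves stopped on small force changes of 4–5 N. The first was an upright lift, 1.3 mm up, reading about 4.3 N downward and 3.7 N sideways. I put it down to the pinch resisting rotation, because it vanished once I tilted the tool with the lever. I didn't verify that cause.

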